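# Dispense one bearing ball from the locking bench feeder

### The arm

A 6-joint arm with a two-finger parallel gripper is mounted at the origin on a cart in front of the work surface, level with it; the furniture and walls round the work are solid. World frame = base frame: x ahead of the robot, y to its left, z up, the work surface at z = 0. Lengths are in m, angles in rad, forces in N, time in s.
With the tool pointing down it reaches from about 0.275 to 0.875 m from the base axis. Payload 12.5 kg.
Tool frame: the origin (TCP) lies at the very end of the fingers, on their centre line; the grasp point (between the pads) lies 19 mm behind it; x points along the fingers, y is the direction in which the jaws open and shut, and the axes are right-handed (so a half turn about x gives the same grasp; the last joint's range is limited). The gripper opens to 85 mm and grips with 20 to 120 N. Pads are 22 mm wide; open, the fingers measure 114 mm over their backs; the gripper's body (76 mm by 85 mm) begins 54 mm behind the grasp point. The pads swing forward as they close: fully open they stand 13 mm farther back than shut.
Start: joints at [-1.315, 0.351, 1.652, -0, 1.139, -0.085], TCP at [0.184, -0.518, 0.231] pointing down, gripper open.
Joint ranges: [-2.75, 2.75], [-0.79, 2.1], [0.01, 2.65], [-1.57, 4.71], [0.07, 3.14], [-2.87, 2.87]. Speed limits (rad/s): [2.22, 2.22, 2.79, 3.14, 3.14, 3.14].

### API

Orientations are given as a 3x3 rotation matrix whose columns are the frame's x, y, z axes.
In Python, from bench import manip gives the robot as it stands. Calls block until the motion is done:
- manip.move_ptp(position, orientation): joint-space move of the TCP to a pose.
- manip.move_l(position, attitude=None, max_speed=0.15): straight line of the TCP; attitude=None keeps the orientation; max_speed is the mean speed in m/s.
- manip.move_j(angles): joint-space move.
- manip.set_gripper(opening, effort=None): opening from 0.0 (shut) to 1.0 (fully open); effort is the grip in N (None keeps the last); returns when the fingers have stopped.
- manip.dwell(seconds).
- manip.inverse_kinematics(position, orientation): joint angles nearest the present ones, or None.
- manip.grab_frame(name): name is "side" or "top" or "wrist"; returns (picture, depth): 400x640x3 uint8, red, green, blue; 400x640 float32, m along the optical axis (not along the pixel's ray), 0 where there is no reading.
- manip.get_calibration(name): a dict with "camera_matrix" (3x3 intrinsics, pixels), "k1" (the pictures are not rectified: a ray, as slopes to the right and down, at radius r is drawn at 1 + k1 r^2 times it, then the intrinsics apply), "R" (3x3) and "t" (3): a world point X has camera coordinates R X + t. Camera axes: x right, y down, z forward; pixel columns grow to the right and rows downward; lengths in m; the calibration is good to about 2 mm. A picture is of the moment at which its call begins: read the wrist's pose just before it. get_calibration takes no time and is no camera call; for the wrist camera it gives the pose at the moment of the call.
A pose or a line that the arm cannot do raises manip.Unreachable and nothing moves.
- manip.sign_off(): hands the job in, once; it reports no verdict.
Trained networks look in the newest picture that a camera, given by its name, has taken for a name from the list of things; names that differ only in an ending like _2 or _b are one class to them, and where a whole thing is asked for, a point or a joint stands for the part that bears it (a point fixed in the world has none). Each returns a list of dicts, best first, with "confidence" (0 to 1); they miss things now and then, are a little off and sometimes report something else, mostly with a low value. They report only what shows in the picture. A call takes as long as a camera call.
- manip.look_for(camera, name): "at" ([x, y, z] in m, in world coordinates, good to about 4 mm: the middle of the surface that is visible of it).
Readings, each from a call of its own:
- manip.current_time(): time.
- manip.current_qpos(): joint angles.
- manip.current_joint_vel(): joint speeds.
- manip.current_joint_torque(): joint torques, N m.
- manip.current_ee_pos(): TCP position.
- manip.current_tcp_rot(): TCP orientation.
- manip.current_force(): force on the tool from outside, world axes, zero at the start.
- manip.current_ft_torque(): the same for the moment, N m.
- manip.current_grip_width(): opening from 0.0 (shut) to 1.0 (fully open).
Only numpy, scipy, OpenCV 4.12 (cv2) and the standard library are available. Lean on these libraries where they do the work, as an engineer would, in place of code of your own. Each camera call takes 0.05 s, during which the arm holds its last target.

### The job

Dispense exactly one steel ball from the rotary feeder into the clear tray: pull the black knob up to unlock it, turn it slowly clockwise (seen from above) until one ball has rolled down the chute, and carry on clockwise to the next locking seat, which you find by feel, then push the knob fully home there and let go. The other two balls stay in the wheel, and the things standing round the feeder are left where they are.

Things in the scene. Friction and masses are not known exactly. Their poses are not given: they have to be found in the camera images.
- feeder: rotary ball feeder, fixed to the bench: plywood board 170 x 150 x 12 mm, grey pedestal, round aluminium drum 148 mm across, open on top (floor 85 mm, wall rim 109 mm above the bench), and a sloping chute on its +y side. Origin: on the knob's vertical axis at bench height. z up. The drum's floor has one opening, on the feeder's +y side, over the chute.
- knob_grip (a point): centre of the knob's black bar grip: bar 52 mm long (along the point's x) x 14 mm thick (y) x 26 mm tall (z); the bar's underside is 44 mm above the drum's floor when home, 20 mm above the wall rim, so fingers can close across the 14 mm from above with any yaw. On the knob axis, 142 mm above the bench when the knob is home, rising with it; x turns with the knob.
- knob (a joint): how far the knob is pulled up, m: 0 fully home (locked), 0.016 fully out. It moves stiffly (about 3 N) and stays where it is left. Away from a seat an inner pin rides on a ring and pushing it down stops hard at about 0.010 m (press with 5 to 10 N, not more than about 20). The wheel turns freely only with the knob above about 0.011 m; over a seat the knob can be pushed down to 0, and a seat catches the pin from up to about 0.07 rad to either side.
- rotor (a joint): angle of knob and wheel, rad, from the start seat, positive clockwise seen from above (range 0 to 2.2). The first ball drops at about 0.15 to 0.4. The next seat lies somewhere between 0.83 and 1.37: it differs every time, is hidden inside and must be found by pressing the knob down at several angles. From about 1.7 on the second ball drops too.
- outlet (a point): middle of the opening in the drum's floor, at floor height, 52 mm from the knob axis towards the feeder's +y
- tray_mid (a point): centre of the inner floor of the clear plastic tray (about 110 x 155 x 34 mm, open on top) that stands fixed at the foot of the chute
- ball1_center (a point): centre of the steel ball (22 mm, 44 g) in the pocket just before the opening: the one that is to drop
- ball2_center (a point): centre of the second steel ball (22 mm), in the pocket 90 degrees behind the first; it stays
- ball3_center (a point): centre of the third steel ball (22 mm), 180 degrees from the first; it stays
- sanding_block: brown sanding block, 110 x 65 x 32 mm, behind the feeder; bystander; origin at its underside's centre
- tape_measure: yellow tape measure, 61 x 76 x 66 mm, to the right of the feeder; bystander; origin at its underside's centre
- paste_pot: small white plastic pot, 45 mm wide and 34 mm tall, behind the tray; bystander; origin at its underside's centre

How it is judged:
By the outcome, as a careful person would: the job done as asked, in the order asked, and still so for the second after the job is handed in, with the robot touching nothing.
It also fails if it takes over 51 s, if anything falls off the work surface, if the arm or the gripper's body presses on something with over 40 N, if the wrist force passes 120 N, or if a joint passes its speed limit or range.

## Working session

There is one attempt and no reset: what is moved stays moved. The work goes in short steps, each a Python script; the robot and the scene stay as the last script left them, time stands still between calls to the robot, and variables do not carry over. Pictures are saved under pics/ and viewed, and the job is handed in when it is done.

```bash
ls; mkdir -p pics; python3 - <<'E'
from bench import manip
import cv2,numpy as np
for c in ["side","top","wrist"]:
    p,d=manip.grab_frame(c); cv2.imwrite(f"pics/{c}0.png",p[:,:,::-1]); np.save(f"{c}0.npy",d)
    print(c,{k:np.round(np.array(v),3).tolist() for k,v in manip.get_calibration(c).items()})
    for n in ["knob_grip","ball1_center","feeder","sanding_block","tape_measure","paste_pot"]:
        r=manip.look_for(c,n); print(n,[(np.round(x["at"],3).tolist(),round(x["confidence"],2)) for x in r[:4]])
print(manip.current_time(),manip.current_tcp_rot(),manip.current_force())
E
```

```text
pics
side {'camera_matrix': [[382.588, 0.0, 324.099], [0.0, 382.588, 202.065], [0.0, 0.0, 1.0]], 'k1': -0.041, 'R': [[0.978, -0.206, -0.003], [-0.085, -0.389, -0.917], [0.188, 0.898, -0.398]], 't': [-0.563, 0.201, 0.735]}
knob_grip [([0.549, 0.075, 0.141], 0.77)]
ball1_center []
feeder [([0.528, 0.057, 0.034], 0.89), ([0.546, 0.07, 0.105], 0.54)]
sanding_block [([0.714, 0.13, 0.029], 0.85), ([0.453, 0.229, 0.019], 0.68)]
tape_measure [([0.591, -0.083, 0.042], 0.83), ([0.719, 0.13, 0.027], 0.61)]
paste_pot []
top {'camera_matrix': [[419.309, 0.0, 322.54], [0.0, 419.309, 201.091], [0.0, 0.0, 1.0]], 'k1': 0.025, 'R': [[0.025, -1.0, 0.013], [-0.994, -0.026, -0.106], [0.107, -0.01, -0.994]], 't': [0.059, 0.584, 0.917]}
knob_grip [([0.542, 0.082, 0.156], 0.6)]
ball1_center [([0.546, 0.08, 0.106], 0.38)]
feeder [([0.518, 0.117, 0.058], 0.76)]
sanding_block [([0.719, 0.139, 0.038], 0.85), ([0.511, 0.117, 0.101], 0.39)]
tape_measure [([0.592, -0.059, 0.06], 0.86), ([0.547, 0.084, 0.16], 0.46)]
paste_pot [([0.614, 0.233, 0.035], 0.8)]
wrist {'camera_matrix': [[293.751, 0.0, 316.985], [0.0, 293.751, 197.124], [0.0, 0.0, 1.0]], 'k1': -0.055, 'R': [[0.334, -0.942, 0.0], [-0.902, -0.32, 0.288], [-0.271, -0.097, -0.958]], 't': [-0.551, -0.038, 0.378]}
knob_grip []
ball1_center []
feeder []
sanding_block []
tape_measure []
paste_pot []
1.05 [[ 1.91383573e-05  3.34202053e-01 -9.42501452e-01]
 [ 3.54034964e-05 -9.42501452e-01 -3.34202052e-01]
 [-9.99999999e-01 -2.69717685e-05 -2.98698507e-05]] [-1.01174843  1.0752076  -0.95563146]
```

View pics/top0.png

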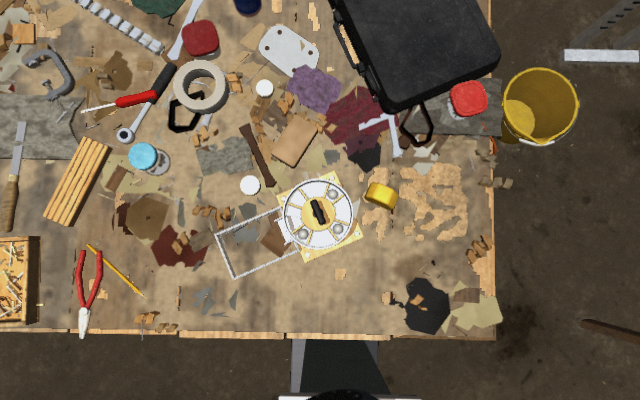

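View pics/side0.png

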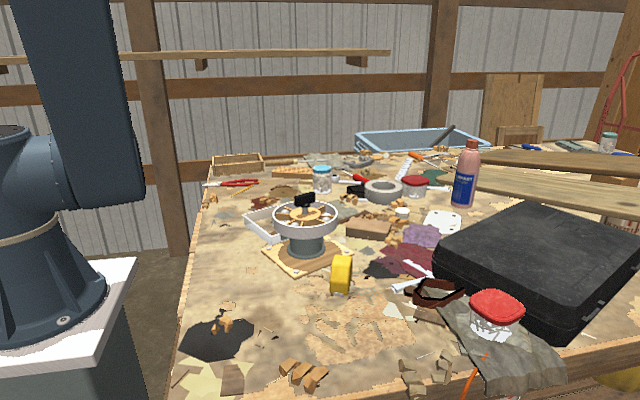

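The top view shows the feeder at about (319,212), with the chute and tray to its left and slightly down, the tape measure at (380,195) and the pot at (250,185). I'll measure the knob's axis and bar yaw.

```bash
cat > h.py <<'E'
import numpy as np,cv2
from bench import manip
def cloud(cal,d):
    K=np.array(cal["camera_matrix"]);k=cal["k1"]
    v,u=np.mgrid[:d.shape[0],:d.shape[1]].astype(float)
    pts=np.stack([u,v],-1).reshape(-1,1,2)
    n=cv2.undistortPoints(pts,K,np.array([k,0,0,0.])).reshape(*d.shape,2)
    P=np.dstack([n*d[...,None],d])
    return (P-np.array(cal["t"]))@np.array(cal["R"])
def project(cal,X):
    R=np.array(cal["R"]);t=np.array(cal["t"])
    return cv2.projectPoints(np.atleast_2d(X).astype(float),cv2.Rodrigues(R)[0],t,np.array(cal["camera_matrix"]),np.array([cal["k1"],0,0,0.]))[0].reshape(-1,2)
E
python3 - <<'E'
from h import *
for c in ["top","side"]:
    d=np.load(c+"0.npy"); W=cloud(manip.get_calibration(c),d)
    im=cv2.imread(f"pics/{c}0.png")
    near=(np.hypot(W[...,0]-.545,W[...,1]-.08)<.06)&(d>0)
    m=near&(W[...,2]>.125)&(im.max(2)<90)
    P=W[m];print(c,m.sum(),P.mean(0),np.percentile(P[:,2],[5,50,95]))
    mt=P[P[:,2]>.148]
    (cx,cy),(w,h),a=r=cv2.minAreaRect(mt[:,:2].astype(np.float32)*1000)
    print(r, cv2.boxPoints(r).tolist())
    C=np.cov(mt[:,:2].T);e,v=np.linalg.eigh(C);print("yaw bar",np.degrees(np.arctan2(v[1,1],v[0,1])),np.sqrt(e*12))
    big=(np.hypot(W[...,0]-.545,W[...,1]-.08)<.09)&(W[...,2]>.1)&(W[...,2]<.118)
    Q=W[big];A=np.c_[2*Q[:,:2],np.ones(len(Q))];s=np.linalg.lstsq(A,(Q[:,:2]**2).sum(1),rcond=None)[0]
    print("rim",len(Q),s[:2],np.sqrt(s[2]+s[0]**2+s[1]**2))
    board=(np.hypot(W[...,0]-.545,W[...,1]-.08)<.14)&(abs(W[...,2]-.012)<.004)&(im[...,2]>190)
    r=cv2.minAreaRect(W[board][:,:2].astype(np.float32)*1000);print("board",board.sum(),r)
im=cv2.imread("pics/top0.png");cv2.imwrite("pics/topz.png",cv2.resize(im[150:290,200:410],None,fx=3.8,fy=3.8,interpolation=2))
E
```

```text
top 192 [0.547224   0.08461915 0.15197275] [0.13092055 0.15373393 0.15610195]
((547.1697387695312, 84.59202575683594), (50.07219696044922, 13.950652122497559), 24.971559524536133) [[521.529296875, 80.34583282470703], [527.4188232421875, 67.6993179321289], [572.8101806640625, 88.83821868896484], [566.920654296875, 101.48473358154297]]
yaw bar -155.0353638587757 [0.01362094 0.04997063]
rim 1646 [0.54835841 0.08455591] 0.05048845102014256
board 826 ((536.7593383789062, 76.23021697998047), (225.93978881835938, 182.61004638671875), 12.377203941345215)
side 244 [0.54672188 0.07481987 0.14305033] [0.12821193 0.14393367 0.15380522]
((548.2546997070312, 77.48353576660156), (48.60490036010742, 13.037330627441406), 20.796499252319336) [[523.22119140625, 74.94891357421875], [527.85009765625, 62.7609977722168], [573.2882080078125, 80.01815795898438], [568.6593017578125, 92.20606994628906]]
yaw bar -156.45367400875529 [0.01189671 0.0511125 ]
rim 1031 [0.54758363 0.07638542] 0.05432976390346945
board 1147 ((527.68017578125, 49.505653381347656), (211.5373992919922, 251.26646423339844), 76.27682495117188)
```

View pics/topz.png

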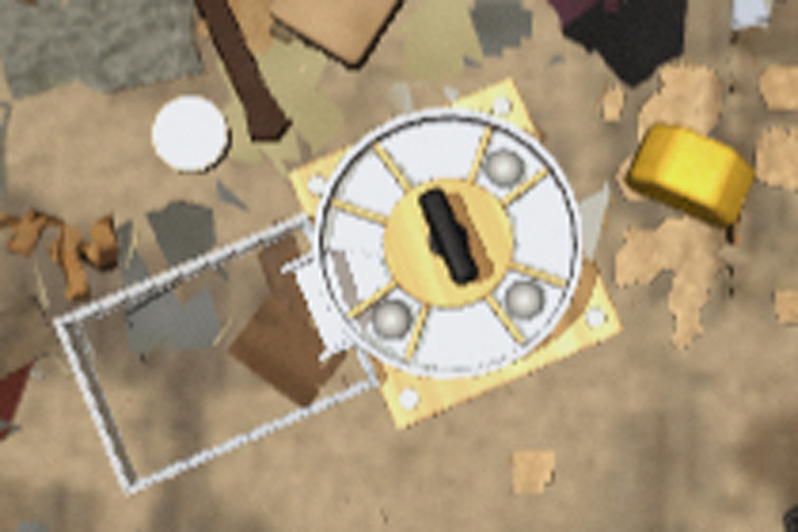

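The zoom shows ball 1 at (392,320), just before the chute opening at (345,275), and clockwise turning carries it there. The other balls are at (525,298) and (505,168). The bar yaw is about 25° and the axis is near (0.547, 0.084). Next I'll check reach over the turn and take a wrist view from above.

```bash
cat >> h.py <<'E'
def ori(yaw,s=1):   # yaw: bar x direction (rad, world)
    y=s*np.array([-np.sin(yaw),np.cos(yaw),0]);x=np.array([0,0,-1.])
    return np.stack([x,y,np.cross(x,y)],1)
E
python3 - <<'E'
from h import *
C=np.array([.547,.083]);yaw=np.radians(25)
for s in (1,-1):
    for a in (0,.6,1.4,1.6):
        q=manip.inverse_kinematics([*C,.139],ori(yaw-a,s)); print(s,a,None if q is None else np.round(q,2))
E
```

```text
1 0 [ 0.07  0.47  1.73 -0.    0.94 -1.94]
1 0.6 [ 0.07  0.47  1.73 -0.    0.94 -1.34]
1 1.4 [ 0.07  0.47  1.73 -0.    0.94 -0.54]
1 1.6 [ 0.07  0.47  1.73 -0.    0.94 -0.34]
-1 0 [ 0.07  0.47  1.73 -0.    0.94  1.2 ]
-1 0.6 [ 0.07  0.47  1.73 -0.    0.94  1.8 ]
-1 1.4 [ 0.07  0.47  1.73 -0.    0.94  2.6 ]
-1 1.6 [ 0.07  0.47  1.73 -0.    0.94  2.8 ]
```

```bash
python3 - <<'E'
from h import *
C=np.array([.547,.083]);yaw=np.radians(25)
t0=manip.current_time()
manip.move_ptp([C[0],C[1],.26],ori(yaw))
print("t",t0,manip.current_time(),manip.current_ee_pos(),manip.current_force())
for c in ["wrist"]:
    cal=manip.get_calibration(c)
    p,d=manip.grab_frame(c); cv2.imwrite(f"pics/{c}1.png",p[:,:,::-1])
    W=cloud(cal,d); np.save("w1.npy",W)
    m=(np.hypot(W[...,0]-.547,W[...,1]-.083)<.05)&(d>0)&(W[...,2]>.125)&(W[...,2]<.17)&(p.max(2)<90)
    P=W[m];print(m.sum(),P.mean(0),np.percentile(P[:,2],[5,50,95]))
    z=np.percentile(P[:,2],90); mt=P[P[:,2]>z-.005]
    r=cv2.minAreaRect(mt[:,:2].astype(np.float32)*1000);print(r,z)
    big=(np.hypot(W[...,0]-.547,W[...,1]-.083)<.09)&(np.hypot(W[...,0]-.547,W[...,1]-.083)>.06)&(abs(W[...,2]-.109)<.004)
    Q=W[big];A=np.c_[2*Q[:,:2],np.ones(len(Q))];s=np.linalg.lstsq(A,(Q[:,:2]**2).sum(1),rcond=None)[0]
    print("rim",len(Q),s[:2],np.sqrt(s[2]+s[0]**2+s[1]**2))
E
```

```text
t 1.05 3.5417 [0.54708002 0.08239661 0.25997   ] [ 0.42713272 -0.63067952 -0.1787481 ]
836 [0.54438367 0.08056655 0.15208688] [0.13695234 0.15378026 0.15512937]
((546.9260864257812, 81.07551574707031), (48.4578742980957, 13.366812705993652), 25.28944969177246) 0.15489469478152812
rim 1840 [0.54758954 0.08221645] 0.07118895403853144
```

View pics/wrist1.png

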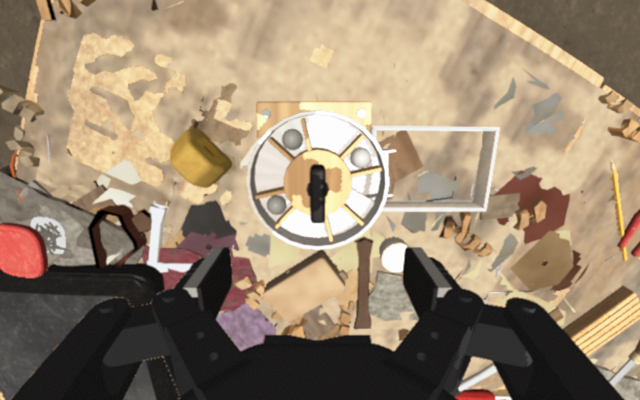

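The wrist view shows the knob at (318,193), centred between the open fingers, with the bar along the image vertical. The axis estimate is (0.547, 0.082), so I'll grip there and pull up in steps.

```bash
python3 - <<'E'
from h import *
C=np.array([.5472,.0822]);yaw=np.radians(25.1)
manip.move_l([*C,.170],ori(yaw),max_speed=.15)
manip.move_l([*C,.126],ori(yaw),max_speed=.08)
print(manip.current_time(),"F before",np.round(manip.current_force(),1))
manip.set_gripper(0.0,effort=50)
print(manip.current_time(),"w",manip.current_grip_width(),np.round(manip.current_force(),1),np.round(manip.current_ft_torque(),2),manip.current_ee_pos())
for dz in (.004,.009,.014):
    manip.move_l([*C,.126+dz],max_speed=.02)
    print(dz,round(manip.current_time(),2),np.round(manip.current_force(),1),np.round(manip.current_ee_pos(),4))
p,d=manip.grab_frame("side"); cv2.imwrite("pics/side2.png",cv2.resize(p[150:290,220:400,::-1],None,fx=4,fy=4))
E
```

```text
5.0417 F before [0.3 0.4 0.1]
5.7 w 0.20334499208166432 [-3.1  2.6  6. ] [ 0.58  0.44 -0.02] [0.54713566 0.08258096 0.12638237]
0.004 6.05 [-2.1  4.6  1. ] [0.5471 0.0825 0.1301]
0.009 6.45 [-2.   4.7 -0.3] [0.5471 0.0825 0.135 ]
0.014 6.85 [-1.1  4.8  0.1] [0.5471 0.0825 0.14  ]
```

View pics/side2.png

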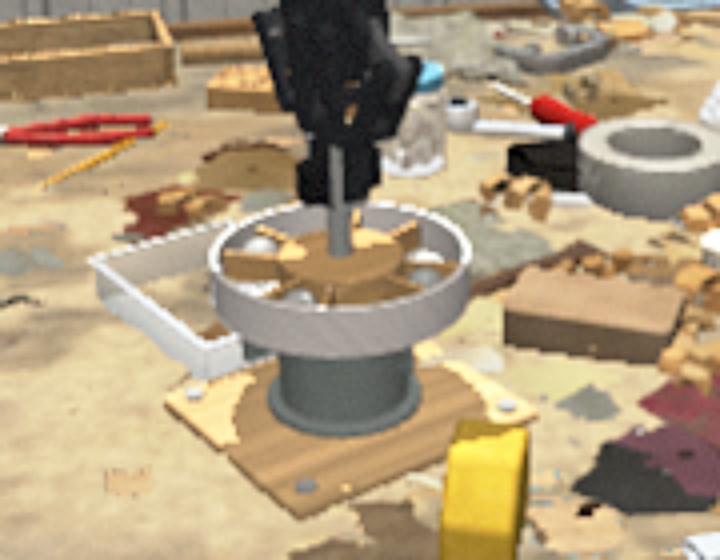

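```bash
python3 - <<'E'
from h import *
cal=manip.get_calibration("side")
C=np.array([.5472,.0822]);u=np.array([np.cos(.438),np.sin(.438)])
for z in (.129,.143,.155,.169):
    e=[np.r_[C+s*.026*u,z] for s in(-1,1)]
    print(z,((project(cal,e)-[220,150])*4).round(0).tolist())
print(((project(cal,[[*C,.129],[*C,.143],[*C,.14]])-[220,150])*4).round(0).tolist())
im=cv2.imread("pics/side0.png");cv2.imwrite("pics/side0z.png",cv2.resize(im[150:290,220:400],None,fx=4,fy=4))
E
```

```text
0.129 [[298.0, 227.0], [375.0, 204.0]]
0.143 [[297.0, 204.0], [374.0, 182.0]]
0.155 [[297.0, 184.0], [374.0, 162.0]]
0.169 [[296.0, 160.0], [374.0, 139.0]]
[[337.0, 216.0], [337.0, 193.0], [337.0, 198.0]]
```

View pics/side0z.png

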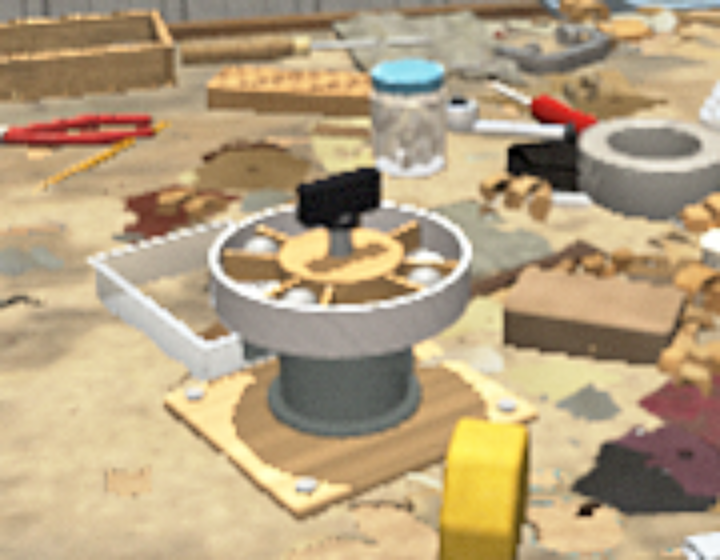

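The bar's lower edge rose from about row 228 to 204 in the zoomed view, which matches about 14 mm, so the knob is unlocked. Now I turn slowly.

```bash
python3 - <<'E'
from h import *
C=np.array([.5471,.0826]);y0=np.radians(25.1)
for a in (.08,.16,.24,.32,.40,.48):
    manip.move_l([*C,.140],ori(y0-a),max_speed=.02)
    print(a,round(manip.current_time(),2),np.round(manip.current_force(),1),np.round(manip.current_ft_torque(),2),np.round(manip.current_ee_pos(),4))
p,d=manip.grab_frame("top"); cv2.imwrite("pics/top3.png",cv2.resize(p[150:290,200:410,::-1],None,fx=3.8,fy=3.8))
p,d=manip.grab_frame("side"); cv2.imwrite("pics/side3.png",cv2.resize(p[150:290,220:400,::-1],None,fx=4,fy=4))
p,d=manip.grab_frame("wrist"); cv2.imwrite("pics/wrist3.png",p[:,:,::-1])
E
```

```text
0.08 7.15 [-1.7  3.3  0.6] [0.6  0.24 0.01] [0.547  0.0826 0.14  ]
0.16 7.4 [-1.8  3.5  0. ] [ 0.79  0.32 -0.01] [0.547  0.0827 0.14  ]
0.24 7.65 [-2.3  5.6  0.3] [0.86 0.3  0.02] [0.547  0.0827 0.14  ]
0.32 7.9 [-1.6  5.7  0.6] [ 0.9   0.32 -0.02] [0.547  0.0828 0.14  ]
0.4 8.15 [-1.5  6.2  0.1] [ 1.1   0.4  -0.06] [0.547  0.0829 0.14  ]
0.48 8.4 [-2.1  5.8  0.9] [ 1.14  0.36 -0.03] [0.547  0.0829 0.14  ]
```

View pics/top3.png

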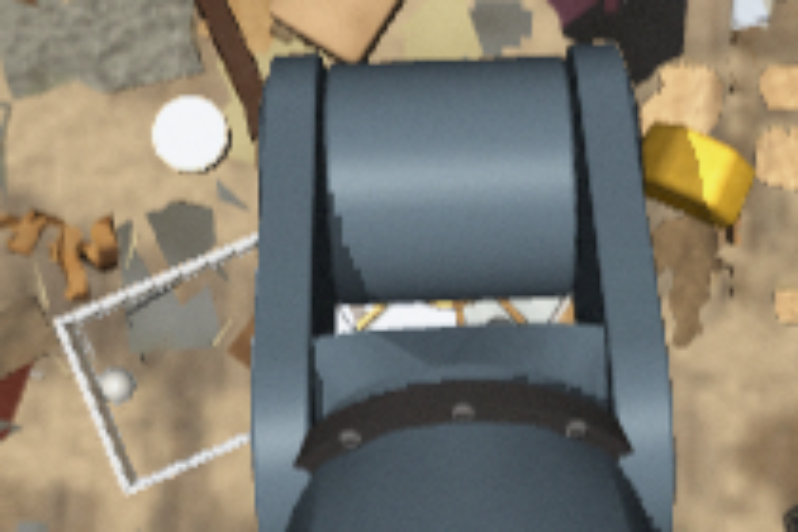

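View pics/side3.png

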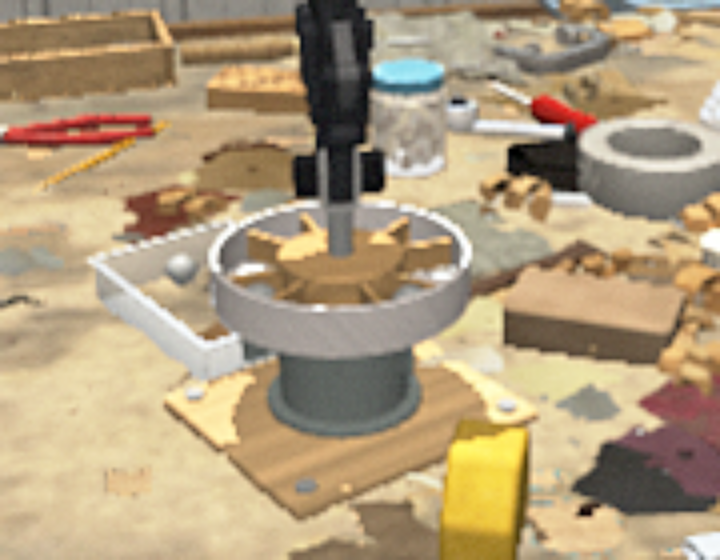

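View pics/wrist3.png

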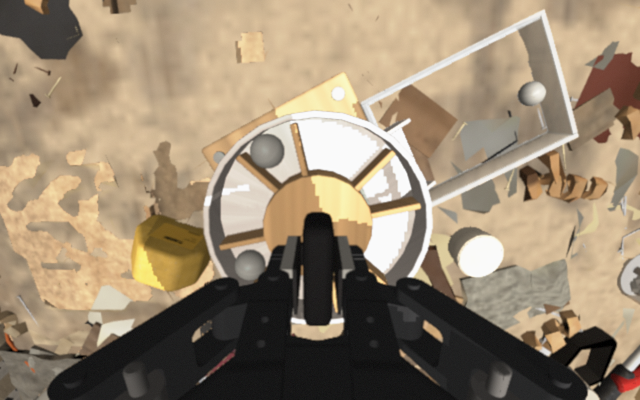

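Ball 1 is in the tray (wrist (531,93), top (116,385)), and balls 2 and 3 are still in the wheel (wrist (267,151) and (249,265)). Next I search for the seat, always turning clockwise.

```bash
python3 - <<'E'
from h import *
C=np.array([.5471,.0829]);y0=np.radians(25.1)
a=.48; found=None
for a in np.arange(.84,1.42,.08):
    manip.move_l([*C,.140],ori(y0-a),max_speed=.02)
    f0=manip.current_force()
    out=[]
    for h in (.0115,.010,.009,.008,.0065):
        manip.move_l([*C,.126+h],max_speed=.03)
        f=manip.current_force()-f0; z=manip.current_ee_pos()[2]-.126
        out.append((h,round(z,4),round(f[2],1)))
        if f[2]>7: break
    print(round(a,2),round(manip.current_time(),2),np.round(f0,1),out,flush=True)
    if h==.0065 and f[2]<7: found=a;break
    if manip.current_time()>32: break
print("found",found,np.round(manip.current_ft_torque(),2))
E
```

```text
0.84 10.06 [-1.4  7.3  1.8] [(0.0115, np.float64(0.0113), np.float64(-4.0)), (0.01, np.float64(0.01), np.float64(-0.7)), (0.009, np.float64(0.0095), np.float64(4.0)), (0.008, np.float64(0.0091), np.float64(9.8))]
0.92 11.51 [-1.1  7.3  1.2] [(0.0115, np.float64(0.0114), np.float64(-2.3)), (0.01, np.float64(0.01), np.float64(-1.5)), (0.009, np.float64(0.0096), np.float64(4.7)), (0.008, np.float64(0.0091), np.float64(10.8))]
1.0 12.96 [-1.5  6.8  0.7] [(0.0115, np.float64(0.0114), np.float64(-1.2)), (0.01, np.float64(0.01), np.float64(-0.3)), (0.009, np.float64(0.0095), np.float64(4.3)), (0.008, np.float64(0.0091), np.float64(12.0))]
1.08 14.41 [-1.6  8.1  0.6] [(0.0115, np.float64(0.0114), np.float64(-2.5)), (0.01, np.float64(0.01), np.float64(0.1)), (0.009, np.float64(0.0095), np.float64(4.0)), (0.008, np.float64(0.0091), np.float64(11.1))]
1.16 16.11 [-0.2  8.5  0. ] [(0.0115, np.float64(0.0115), np.float64(-0.7)), (0.01, np.float64(0.01), np.float64(-2.1)), (0.009, np.float64(0.0091), np.float64(-0.1)), (0.008, np.float64(0.0081), np.float64(-0.6)), (0.0065, np.float64(0.0065), np.float64(-0.3))]
found 1.1599999999999997 [ 1.65 -0.01 -0.05]
```

At 1.16 rad the knob drops past the ring with no resistance, while the four earlier angles stopped hard at about 9.5 mm. I'll push it home while watching force.

```bash
python3 - <<'E'
from h import *
C=np.array([.5471,.0829])
for h in (.004,.002,.001,0,-.0007,-.0014,-.002):
    manip.move_l([*C,.126+h],max_speed=.02)
    f=manip.current_force();z=manip.current_ee_pos()[2]-.126
    print(h,round(z,4),round(manip.current_time(),2),np.round(f,1),np.round(manip.current_ft_torque(),2),flush=True)
    if f[2]>9: break
p,d=manip.grab_frame("side"); cv2.imwrite("pics/side4.png",cv2.resize(p[150:290,220:400,::-1],None,fx=4,fy=4))
p,d=manip.grab_frame("wrist"); cv2.imwrite("pics/wrist4.png",p[:,:,::-1])
E
```

```text
0.004 0.004 16.38 [-0.9  9.7 -0.1] [ 1.58  0.02 -0.02]
0.002 0.002 16.63 [-0.2  8.4 -0.9] [1.62 0.06 0.03]
0.001 0.0012 16.88 [-1.1  8.8  0.9] [ 1.51  0.2  -0.08]
0 0.0004 17.13 [-2.7  9.5  3.6] [ 1.54  0.34 -0.03]
-0.0007 0.0003 17.38 [-4.4  8.9  9.9] [ 1.49  0.78 -0.05]
```

View pics/wrist4.png

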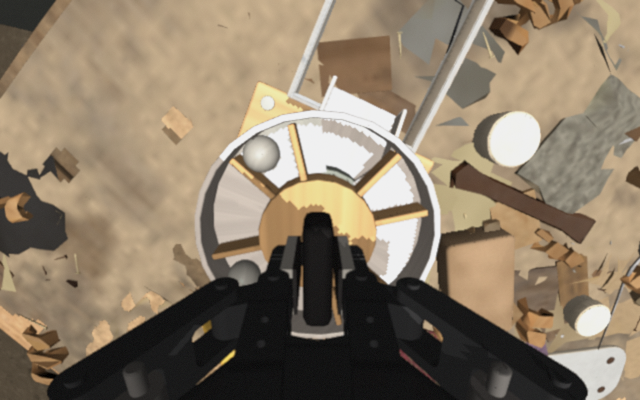

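```bash
python3 - <<'E'
from h import *
C=np.array([.5471,.0829])
manip.set_gripper(1.0)
print(manip.current_time(),np.round(manip.current_force(),1),manip.current_grip_width())
p0=manip.current_ee_pos()
manip.move_l([p0[0],p0[1],.26],max_speed=.1)
cal=manip.get_calibration("wrist");p,d=manip.grab_frame("wrist"); cv2.imwrite("pics/wrist5.png",p[:,:,::-1])
W=cloud(cal,d)
m=(np.hypot(W[...,0]-.547,W[...,1]-.083)<.05)&(d>0)&(W[...,2]>.125)&(W[...,2]<.18)&(p.max(2)<90)
P=W[m];print(m.sum(),np.percentile(P[:,2],[5,50,90,95]))
z=np.percentile(P[:,2],90);print(cv2.minAreaRect(P[P[:,2]>z-.005][:,:2].astype(np.float32)*1000))
p,d=manip.grab_frame("side"); cv2.imwrite("pics/side5.png",cv2.resize(p[150:290,220:400,::-1],None,fx=4,fy=4))
print(manip.current_time())
E
```

```text
18.15 [-0.2  0.9  0.7] 0.9998552218630197
833 [0.14088277 0.15392465 0.15496851 0.15528267]
((546.6497802734375, 82.43882751464844), (13.317594528198242, 49.968082427978516), 49.1212043762207)
19.75
```

View pics/side5.png

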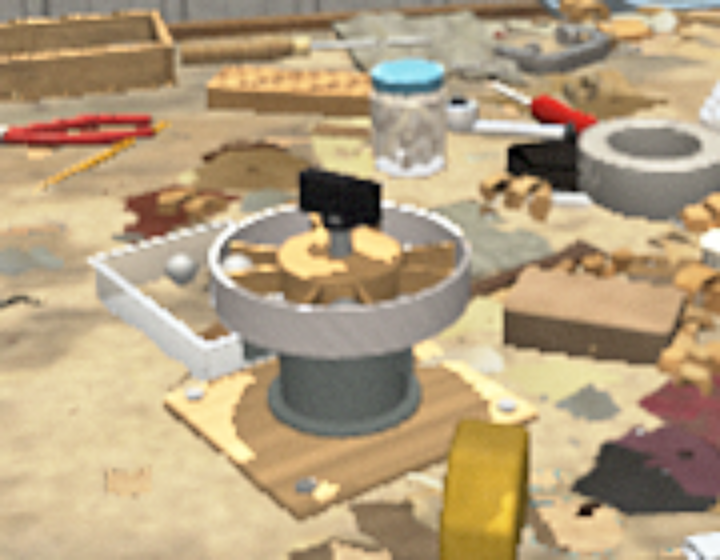

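View pics/wrist5.png

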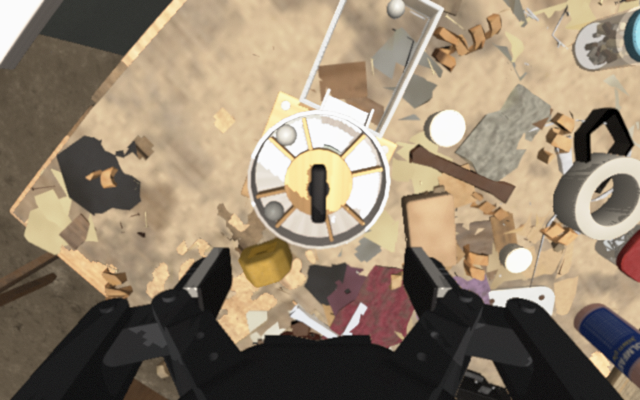

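The wrist view shows one ball in the tray (396,8), two in the wheel (286,134) and (273,211), and the gripper clear. The knob top is at 0.155 m, the same as at the start, so I'm handing in.

```bash
python3 - <<'E'
from h import *
manip.sign_off(); print(manip.current_time())
E
```

```text
the job is handed in; nothing more can be done
the job is handed in; nothing more can be done
```

The feeder dispensed exactly one ball into the tray, and the knob is locked in the next seat. I handed the job in at about 20 s of the 51 s allowed.

- **Turning and seat:** I pulled the knob up 14 mm and turned it slowly clockwise. The first ball was in the tray when I looked at 0.48 rad. Pressing at 0.84, 0.92, 1.00 and 1.08 rad met the hard stop. At 1.16 rad the knob dropped into the seat, and I pushed it home with about 10 N and let go.
- **Last checks:** The knob top is at 0.155 m, the same height as at the start, and the bar has turned 66° (about 1.15 rad). One ball is in the tray, two are still in the wheel, and the gripper is clear.
- **Bystanders:** In the last pictures the tape measure, sanding block and pot look undisturbed. I judged that by eye and did not measure their positions again.
- **Side load:** While I held the knob, a sideways force of up to about 10 N remained because the grip was a fraction of a millimetre off its axis. It went away on release. No check failed.

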